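# Vent the polishing pot in its opening fixture

### The arm

A 6-joint arm with a two-finger parallel gripper is mounted at the origin on a cart in front of the work surface, level with it; the furniture and walls round the work are solid. World frame = base frame: x ahead of the robot, y to its left, z up, the work surface at z = 0. Lengths are in m, angles in rad, forces in N, time in s.
With the tool pointing down it reaches from about 0.325 to 0.9 m from the base axis. Payload 6.1 kg.
Tool frame: the origin (TCP) lies on the mounting face of the last link; the fingertips stand 182 mm ahead of it and the grasp point (between the pads) lies 164 mm ahead of it; z points along the fingers, y is the line along which they close (so a half turn about z gives the same grasp; the last joint's range is limited). The gripper opens to 87 mm and grips with 3 to 60 N. Pads are 19 mm wide; open, the fingers measure 117 mm over their backs; the gripper's body (75 mm by 190 mm) begins 51 mm behind the grasp point.
Start: joints at [0.99, 0.22, 1.526, -0, 1.395, -0.126], TCP at [0.275, 0.561, 0.405] pointing down, gripper open.
Joint ranges: [-2.98, 2.98], [-0.91, 2.08], [0.09, 2.57], [-1.24, 4.39], [0.2, 2.65], [-2.68, 2.68]. Speed limits (rad/s): [2.57, 2.57, 3.01, 3.14, 3.14, 3.14].

### API

Orientations are given as [roll, pitch, yaw] about the fixed x, y, z axes, in that order (R = Rz(yaw) Ry(pitch) Rx(roll)).
In Python, from workcell import ctrl gives the robot as it stands. The module is installed in compiled form; this text tells all that it offers.
- The arm moves only by the shell command python3 -m jog 'ROWS' [FORCE]. ROWS is JSON, a list of rows, each an object with "claw": the opening in per cent of the stroke, from 0 (shut) to 100 (fully open); "translation": the shift along the tool's x, y, z in units of 30 mm (1.0 is 30 mm), a list of three; "angular": the turn, a rotation vector about the tool's x, y, z in degrees, a list of three. A call has 1 to 20 rows; each row is the pose to reach, as a shift and turn from the pose commanded when the call began, along the tool's axes at that moment; what a row does not reach only later rows make up. A row lasts 1/10 s, in which the tool goes at most 50 mm and 8.59 degrees, less where a joint would pass 70% of its speed; a pose out of reach is approached as far as the arm can. A call with a gripper value outside its range is refused whole. The fingers move at their own pace and stop on an object; FORCE is the grip in N (left out, the last holds). Time passes only in rows, so rows that repeat a pose let the fingers close. It gives the time, the measured TCP pose, the force, the opening and the grip force at its end, in the units of the state.
- ctrl.state(): the state, without advancing time (a new reading comes with each control period).
- ctrl.capture(name): name is "scene" or "top"; returns the picture (400x640x3 uint8, blue, green, red); there is no depth.
- ctrl.camera_params(name): a dict with "K" (3x3 intrinsics, pixels), "dist" ([k1, k2, p1, p2, k3] as OpenCV has them; the pictures are not rectified), "view" (4x4, takes a point from world to camera coordinates). Camera axes: x right, y up, looking along -z (the intrinsics and any distortion apply to the point x, -y, -z); pixel columns grow to the right and rows downward; lengths in m; the calibration is good to about 2 mm. A picture is of the moment at which its call begins. camera_params takes no time and is no camera call.
- ctrl.close_job(): hands the job in; it is judged then, once.
The state is a dict: "clock": time; "qpos": joint angles; "qd": joint speeds; "effort": joint torques, N m; "ee_pos": TCP position; "tool_rot": TCP orientation; "ft_force": force on the tool from outside, world axes, zero at the start; "torque": the same for the moment, N m; "opening": opening from 0.0 (shut) to 1.0 (fully open); "finger_force": force on a finger pad.
Only numpy, scipy, OpenCV 4.12 (cv2) and the standard library are available. Lean on these libraries where they do the work, as an engineer would, in place of code of your own. Each camera call takes 0.05 s, during which the arm holds its last target. There are 200 camera calls.

### The job

The hexagonal polishing pot needs venting, but on the bare bench it would only spin round with its knob. Lift it by the wooden grip of its bail, stand it upright in the steel opening fixture, fully down on the plate with two of its flats between the cheeks, and lay the bail right over to either side; then, with the pot braced there, slacken the T-bar knob on its lid by about a quarter turn anticlockwise seen from above. Leave the pot standing in the fixture with the bail lying down, and leave the tools round about where they lie.

Things in the scene. Friction and masses are not known exactly. Their poses are not given: they have to be found in the camera images.
- pot: Closed hexagonal steel pot, loose on the bench, about 0.75 kg (varies), any yaw: 84 mm across flats, 97 mm across corners (corners at its own +x and -x, flats at +y, -y and every 60 degrees). Origin: centre of its underside, a round foot 56 mm in diameter, 4 mm high; z up. Body top 80 mm, round lid 83 mm in diameter, top 92 mm above the underside.
- pot_top (a point): Point on the pot's axis 100 mm above its underside: the top of the dark strongback bar (100 mm along the pot's x, 16 mm wide) that holds the lid. The bail pivots on ears on the pot's two y flats, on an axis along y 72 mm above the underside; ears and pivots reach y = +-55 mm and down to 58 mm above the underside.
- bail (a joint): Angle of the bail about the pot's +y axis, rad: 0 = straight up, positive = leaning to the pot's +x; stops at -1.05 and +1.05, where it lies at rest under its own weight. It swings almost freely, so the lifted pot hangs upright under it.
- grip_sleeve: Wooden grip on the crown of the wire bail: cylinder 16 mm in diameter, 60 mm long along its own y (the pot's y), turning freely on the bail. Origin: its centre, 100 mm from the bail's pivot axis: 172 mm above the pot's underside with the bail straight up; 122 mm above it and 87 mm aside with the bail at a stop. The 5 mm wire legs stand at y = +-50 mm and bend in to the grip.
- knob (a joint): Turn of the lid's knob relative to the pot, rad: 0 = tight (a stop, as found), grows anticlockwise seen from above, up to 3.0. Stiff: it takes 0.4 N m all the way and stays where it is left; on the bench the pot slips round before the knob gives.
- knob_mid (a point): Middle of the knob's black T-bar, on the pot's axis 118 mm above its underside. Bar 64 mm long (its own y; the pot's y when tight), 14 mm wide (own x), 22 mm high (107 to 129 mm above the underside), over a hub 24 mm in diameter that stands on the strongback.
- fixture: Fixed opening fixture: dark steel plate 124 x 150 x 6 mm with two upright steel cheeks 100 mm long along its own x, inner faces at y = +-44.5 mm (a slot 89 mm wide, open at both ends). The cheeks rise to 34 mm above the bench; their lips flare outward to y = +-54 mm, 46 mm above the bench. Origin: centre of the plate's underside, on the bench; z up.
- nest (a point): Centre of the fixture's plate top between the cheeks, 6 mm above the bench: where the pot's origin belongs (to 20 mm), with a pair of the pot's flats along the cheeks (any of the six ways round); x along the slot.
- flat_pliers: Blue-handled flat pliers, 41 x 133 x 9 mm, lying loose; bystander, origin at centre of underside.
- leather_roll: Rolled brown leather cuff, 43 x 38 x 34 mm, standing loose; bystander, origin at centre of underside.
- steel_block: Dark steel block, 66 x 72 x 44 mm, loose; bystander, origin at centre of underside.
- brass_gauge: Brass slide gauge, 46 x 105 x 12 mm, lying loose; bystander, origin at centre of underside.

How it is judged:
On the way, in this order (a step that is already met when the one before it is completed fails the run):
1. the pot is lifted clear of the bench, held by the bail's wooden grip (height (world z) of pot above 0.02 m and contact force between the fingers and grip_sleeve above 0.5 N), for 0.2 s.
2. the pot stands down on the fixture's plate between the cheeks, bail laid over, knob still tight (horizontal distance between pot and nest below 0.02 m and z of pot in the frame of nest below 0.004 m and angle between pot's own z axis and vertical below 0.06 rad and (value of joint bail above 0.7 rad or value of joint bail below -0.7 rad) and value of joint knob below 0.3 rad), for 0.2 s.
At the end, for the whole second after the job is handed in: The knob has been turned 66 to 114 degrees anticlockwise relative to the pot; the pot stands still and upright (within 3.4 degrees) in the fixture, within 20 mm of its centre and down on the plate (within 4 mm); the bail lies over to one side by more than 0.7 rad from upright (value of joint knob between 1.15 and 1.99 rad and horizontal distance between pot and nest below 0.02 m and z of pot in the frame of nest below 0.004 m and angle between pot's own z axis and vertical below 0.06 rad and (value of joint bail above 0.7 rad or value of joint bail below -0.7 rad) and linear speed of pot below 0.02 m/s); the robot touches nothing.
It fails at once if the pot is tipped by more than 35 degrees (angle between pot's own z axis and vertical above 0.61 rad).
It fails at once if a tool lying round about is moved by more than 30 mm (distance of any of flat_pliers, leather_roll, steel_block, brass_gauge from where it was at the start of the episode above 0.03 m).
It also fails if it takes over 72 s, if anything falls off the work surface, if the arm or the gripper's body presses on something with over 40 N, if the wrist force passes 120 N, or if a joint passes its speed limit or range.

## Working session

There is one attempt and no reset: what is moved stays moved. The work goes in short steps, Python scripts to look and compute and a shell command to move; the robot and the scene stay as the last step left them, time stands still between calls to the robot, and variables do not carry over. Pictures are saved under pics/ and viewed, at most 10 in all, crops included, and the job is handed in when it is done.

```bash
mkdir -p pics
python3 - <<'E'
from workcell import ctrl
import cv2,numpy as np
for n in("scene","top"):
    cv2.imwrite(f"pics/{n}0.png",ctrl.capture(n))
    p=ctrl.camera_params(n);print(n,np.round(p["K"],1).tolist(),p["dist"],np.round(p["view"],4).tolist())
s=ctrl.state();print(s)
E
```

```text
scene [[379.9, 0.0, 314.9], [0.0, 379.9, 197.8], [0.0, 0.0, 1.0]] [-0.07230105  0.          0.          0.          0.        ] [[0.6746, -0.7382, -0.0049, -0.4385], [0.3412, 0.3059, 0.8888, -0.2789], [-0.6546, -0.6012, 0.4583, -0.5998], [0.0, 0.0, 0.0, 1.0]]
top [[505.0, 0.0, 323.8], [0.0, 505.0, 201.2], [0.0, 0.0, 1.0]] [0.00965369 0.         0.         0.         0.        ] [[-0.0235, -0.9997, 0.0102, -0.0685], [0.9848, -0.0214, 0.1725, -0.5821], [-0.1722, 0.0141, 0.985, -1.0966], [0.0, 0.0, 0.0, 1.0]]
{'clock': 0.1, 'qpos': array([ 9.89911404e-01,  2.21171363e-01,  1.52751250e+00, -2.00168059e-05,
        1.39467251e+00, -1.26107650e-01]), 'qd': array([-0.0001351 , -0.0023615 , -0.00066949, -0.00046276,  0.00041176,
       -0.0019261 ]), 'effort': array([ 1.22066387e-03, -4.95946848e+01, -3.88519514e+01,  7.01156678e-02,
        5.15029777e-02, -4.43836370e-05]), 'ee_pos': array([0.27441632, 0.56126625, 0.40372306]), 'tool_rot': array([-3.13984046e+00, -2.02285590e-04,  2.68681873e+00]), 'ft_force': array([-0.2580566 ,  0.13080985,  0.49304292]), 'torque': array([0.04427376, 0.01386384, 0.03757555]), 'finger_force': 0.0, 'opening': 0.998742205937132}
```

View pics/scene0.png

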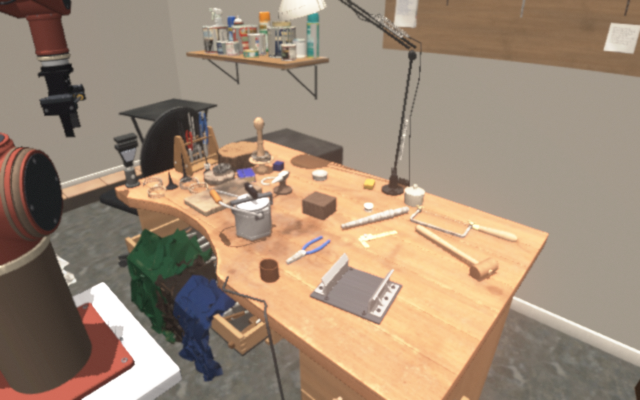

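View pics/top0.png

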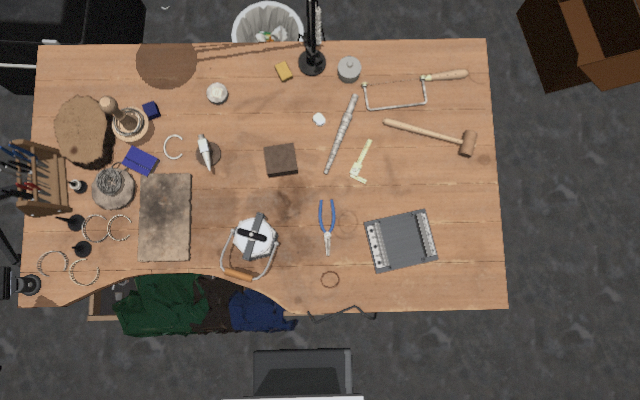

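The top view shows the pot near (255,238), its grip at about (238,273) with the bail lying toward the robot, and the fixture near (401,241). The pliers at (327,225) lie between them. Next I'll enlarge both.

```bash
cat > h.py <<'E'
from workcell import ctrl
import cv2,numpy as np
from scipy.spatial.transform import Rotation as R
def px(n,uv,z):
    p=ctrl.camera_params(n);V=np.array(p["view"])
    q=cv2.undistortPoints(np.array([[uv]],float),np.array(p["K"]),np.array(p["dist"]))[0,0]
    d=V[:3,:3].T@np.array([q[0],-q[1],-1]);c=-V[:3,:3].T@V[:3,3]
    return c+d*(z-c[2])/d[2]
def proj(n,P):
    p=ctrl.camera_params(n);V=np.array(p["view"]);P=np.atleast_2d(P)
    c=P@V[:3,:3].T+V[:3,3];c=c*[1,-1,-1]
    return cv2.projectPoints(c,np.zeros(3),np.zeros(3),np.array(p["K"]),np.array(p["dist"]))[0][:,0]
def crop(n,x,y,w,h,k,out):
    im=ctrl.capture(n);cv2.imwrite(out,cv2.resize(im[y:y+h,x:x+w],None,fx=k,fy=k,interpolation=cv2.INTER_CUBIC))
def plan(tcp,yaw):
    """shift (30mm units) and rotvec deg in tool axes from now to target tcp pointing down w/ given yaw of tool_rot"""
    s=ctrl.state();A=R.from_euler('xyz',s['tool_rot'])
    B=R.from_euler('xyz',[np.pi,0,yaw])
    print('trans',np.round(A.inv().apply(np.array(tcp)-s['ee_pos'])/0.03,3),'ang',np.round((A.inv()*B).as_rotvec(degrees=True),2),'clock',s['clock'])
E
python3 - <<'E'
from h import *
a=cv2.imread("pics/top0.png")
c=lambda x,y:cv2.resize(a[y:y+100,x:x+100],None,fx=4,fy=4,interpolation=cv2.INTER_CUBIC)
cv2.imwrite("pics/c1.png",np.hstack([c(205,195),c(352,192)]))
E
```

```text
(no output)
```

View pics/c1.png

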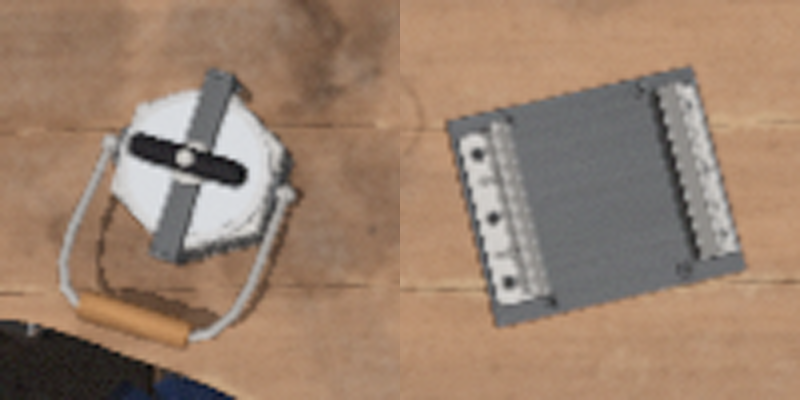

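Run:
```python
from h import *
L=lambda u,v:(u/4+205-.375,v/4+195-.375)
F=lambda u,v:((u-400)/4+352-.375,v/4+192-.375)
T=lambda p,z:px("top",p,z)
k=[T(L(130,143),.129),T(L(247,175),.129)];print("knob",k,np.mean(k,0),np.linalg.norm(k[0]-k[1]))
s=[T(L(222,72),.1),T(L(165,258),.1)];print("sb",s,np.mean(s,0),np.linalg.norm(s[0]-s[1]))
g=[T(L(78,303),.124),T(L(188,335),.124)];print("grip",g,np.mean(g,0),np.linalg.norm(g[0]-g[1]))
f=np.array([T(F(*q),.006) for q in[(447,122),(690,67),(747,268),(495,327)]]);print("fix",f,f.mean(0))
for a,b in[(k[0],k[1]),(s[0],s[1]),(g[0],g[1]),(f[0],f[1]),(f[3],f[2]),(f[3],f[0]),(f[2],f[1])]:
    d=b-a;print(np.degrees(np.arctan2(d[1],d[0])),np.linalg.norm(d))
s=ctrl.state();print(R.from_euler('xyz',s['tool_rot']).as_matrix().round(3))
```

```text
knob [array([0.50880872, 0.1020928 , 0.129     ]), array([0.49066439, 0.04112688, 0.129     ])] [0.49973656 0.07160984 0.129     ] 0.0636086478578077
sb [array([0.5497505 , 0.05734449, 0.1       ]), array([0.45038909, 0.08775866, 0.1       ])] [0.50006979 0.07255158 0.1       ] 0.10391203808207666
grip [array([0.42675122, 0.12920646, 0.124     ]), array([0.40902392, 0.07236445, 0.124     ])] [0.41788757 0.10078545 0.124     ] 0.05954218261043542
fix [[ 0.53639547 -0.17393816  0.006     ]
 [ 0.56593102 -0.31863059  0.006     ]
 [ 0.44724311 -0.34487788  0.006     ]
 [ 0.41670396 -0.19720569  0.006     ]] [ 0.49156839 -0.25866308  0.006     ]
-106.57376461598069 0.0636086478578077
162.98084166285804 0.10391203808207666
-107.32111531797905 0.05954218261043542
-78.46291260150332 0.14767615988005806
-78.31573252251832 0.15079693580083534
11.000858446765147 0.12193209554851975
12.47000465436918 0.12155550527838237
[[-0.898  0.439 -0.001]
 [ 0.439  0.898 -0.001]
 [ 0.    -0.002 -1.   ]]
```

Pot at (0.500, 0.072) with its x along -17°/163°, and grip at (0.418, 0.101), which is 87 mm aside as it should be. The fixture is at (0.492, -0.259) with its slot along 11.7°. The sizes I measured agree with those given.

```bash
python3 -c "
from h import *
plan([.417,.0985,.40],np.radians(73))"
```

```text
trans [-11.046 -11.77    0.142] ang [-9.000e-02  6.000e-02  8.094e+01] clock 0.1
```

```bash
python3 -m jog '[{"claw":40,"translation":[-11.05,-11.77,0.14],"angular":[0,0,81]},{"claw":40,"translation":[-11.05,-11.77,0.14],"angular":[0,0,81]},{"claw":40,"translation":[-11.05,-11.77,0.14],"angular":[0,0,81]},{"claw":40,"translation":[-11.05,-11.77,0.14],"angular":[0,0,81]},{"claw":40,"translation":[-11.05,-11.77,0.14],"angular":[0,0,81]},{"claw":40,"translation":[-11.05,-11.77,0.14],"angular":[0,0,81]},{"claw":40,"translation":[-11.05,-11.77,0.14],"angular":[0,0,81]},{"claw":40,"translation":[-11.05,-11.77,0.14],"angular":[0,0,81]},{"claw":40,"translation":[-11.05,-11.77,0.14],"angular":[0,0,81]},{"claw":40,"translation":[-11.05,-11.77,0.14],"angular":[0,0,81]},{"claw":40,"translation":[-11.05,-11.77,0.14],"angular":[0,0,81]},{"claw":40,"translation":[-11.05,-11.77,0.14],"angular":[0,0,81]},{"claw":40,"translation":[-11.05,-11.77,0.14],"angular":[0,0,81]},{"claw":40,"translation":[-11.05,-11.77,0.14],"angular":[0,0,81]},{"claw":40,"translation":[-11.05,-11.77,0.14],"angular":[0,0,81]}]' 25
python3 -c "
from h import *
plan([.417,.0985,.286],np.radians(73))
a=cv2.resize(ctrl.capture('scene')[110:290,190:350],None,fx=3,fy=3);b=cv2.resize(ctrl.capture('top')[180:300,205:305],None,fx=4,fy=4)
o=np.zeros((540,880,3),np.uint8);o[:540,:480]=a;o[:480,480:]=b;cv2.imwrite('pics/a1.png',cv2.resize(o,(800,491)))"
```

```text
clock: 1.6
ee_pos: [0.417, 0.0996, 0.4005]
tool_rot: [-3.141, -0.0, 1.275]
ft_force: [0.3, -0.3, -0.3]
opening: 0.403
finger_force: 0.0
trans [-0.036  0.013  3.815] ang [-0.01 -0.    0.07] clock 1.6
```

View pics/a1.png

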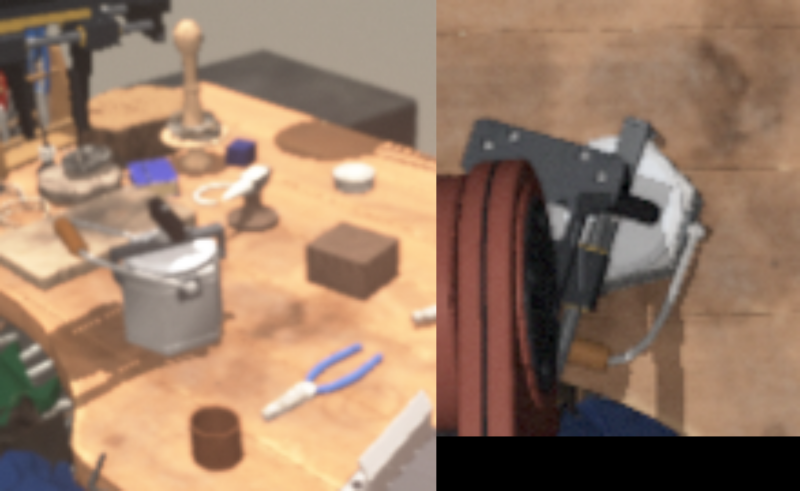

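In the scene crop the bail's wooden grip shows at (70,236), i.e. scene pixel ~(216,197), still at rest. The fingers are above it, out of the crop. I'll check this pixel against my estimate, then descend.

```bash
python3 -c "
from h import *
print(proj('scene',[[.417,.0995,.122],[.426,.128,.122],[.409,.071,.122]]))"
python3 -m jog '[{"claw":40,"translation":[-0.03,0,1.5],"angular":[0,0,0]},{"claw":40,"translation":[-0.03,0,2.7],"angular":[0,0,0]},{"claw":40,"translation":[-0.03,0,3.4],"angular":[0,0,0]},{"claw":40,"translation":[-0.03,0,3.75],"angular":[0,0,0]},{"claw":40,"translation":[-0.03,0,3.75],"angular":[0,0,0]},{"claw":40,"translation":[-0.03,0,3.75],"angular":[0,0,0]}]' 25
python3 -c "
from h import *
cv2.imwrite('pics/a2.png',cv2.resize(ctrl.capture('scene')[120:260,160:340],None,fx=4,fy=4))"
```

```text
[[215.233249   196.85647247]
 [211.53822109 191.93085315]
 [219.5033368  201.89783909]]
clock: 2.3
ee_pos: [0.4175, 0.098, 0.2891]
tool_rot: [3.14, -0.001, 1.273]
ft_force: [0.9, 0.5, 0.3]
opening: 0.402
finger_force: 0.0
```

View pics/a2.png

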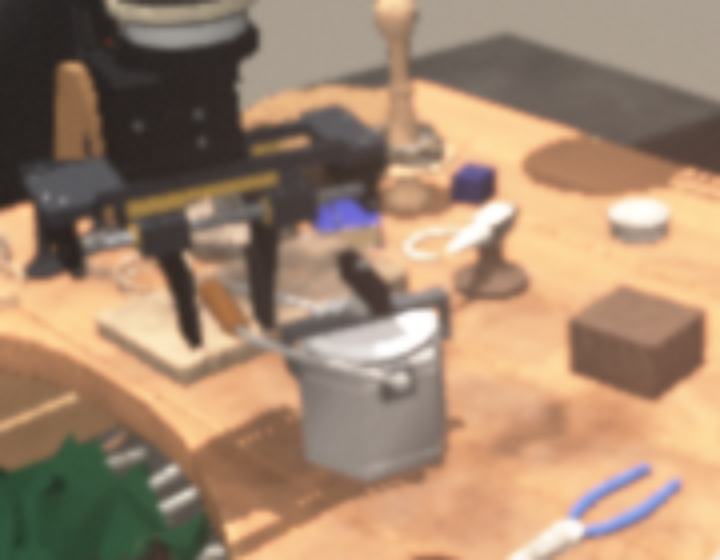

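The fingers straddle the grip at crop (220,305) cleanly, clear of the strongback. Closing.

```bash
python3 -m jog '[{"claw":40,"translation":[0,0,0.1],"angular":[0,0,0]},{"claw":0,"translation":[0,0,0.1],"angular":[0,0,0]},{"claw":0,"translation":[0,0,0.1],"angular":[0,0,0]},{"claw":0,"translation":[0,0,0.1],"angular":[0,0,0]},{"claw":0,"translation":[0,0,0.1],"angular":[0,0,0]},{"claw":0,"translation":[0,0,0.1],"angular":[0,0,0]},{"claw":0,"translation":[0,0,0.1],"angular":[0,0,0]}]' 30; python3 -m jog '[{"claw":0,"translation":[0,0.15,-0.24],"angular":[0,0,0]},{"claw":0,"translation":[0,0.33,-0.48],"angular":[0,0,0]},{"claw":0,"translation":[0,0.53,-0.69],"angular":[0,0,0]},{"claw":0,"translation":[0,0.74,-0.89],"angular":[0,0,0]},{"claw":0,"translation":[0,0.97,-1.07],"angular":[0,0,0]},{"claw":0,"translation":[0,1.22,-1.22],"angular":[0,0,0]},{"claw":0,"translation":[0,1.48,-1.35],"angular":[0,0,0]},{"claw":0,"translation":[0,1.75,-1.47],"angular":[0,0,0]},{"claw":0,"translation":[0,2.03,-1.55],"angular":[0,0,0]},{"claw":0,"translation":[0,2.31,-1.62],"angular":[0,0,0]},{"claw":0,"translation":[0,2.6,-1.66],"angular":[0,0,0]},{"claw":0,"translation":[0,2.89,-1.67],"angular":[0,0,0]},{"claw":0,"translation":[0,2.89,-1.67],"angular":[0,0,0]}]' 30
```

```text
clock: 3.05
ee_pos: [0.417, 0.0978, 0.2852]
tool_rot: [3.141, -0.0, 1.273]
ft_force: [-0.6, -0.7, 1.7]
opening: 0.17
finger_force: 30.0
clock: 4.35
ee_pos: [0.5011, 0.0718, 0.3355]
tool_rot: [3.14, -0.0, 1.273]
ft_force: [-1.2, -2.3, 6.5]
opening: 0.172
finger_force: 30.0
```

```bash
python3 -m jog '[{"claw":0,"translation":[0,0,-0.2],"angular":[0,0,0]},{"claw":0,"translation":[0,0,-0.6],"angular":[0,0,0]},{"claw":0,"translation":[0,0,-1.2],"angular":[0,0,0]},{"claw":0,"translation":[0,0,-1.8],"angular":[0,0,0]},{"claw":0,"translation":[0,0,-2.4],"angular":[0,0,0]},{"claw":0,"translation":[0,0,-3],"angular":[0,0,0]},{"claw":0,"translation":[0,0,-3.3],"angular":[0,0,0]},{"claw":0,"translation":[0,0,-3.4],"angular":[0,0,0]},{"claw":0,"translation":[0,0,-3.4],"angular":[0,0,0]},{"claw":0,"translation":[0,0,-3.4],"angular":[0,0,0]},{"claw":0,"translation":[0,0,-3.4],"angular":[0,0,0]}]' 30
python3 -c "
from h import *
plan([.4916,-.2587,.437],np.radians(101.7))
cv2.imwrite('pics/a3.png',cv2.resize(ctrl.capture('scene')[90:290,180:380],None,fx=3,fy=3))"
```

```text
clock: 5.45
ee_pos: [0.4996, 0.0724, 0.4359]
tool_rot: [-3.139, 0.001, 1.273]
ft_force: [-1.2, -0.5, -6.3]
opening: 0.174
finger_force: 30.0
trans [-10.628   2.983  -0.038] ang [ -0.13   0.   -28.76] clock 5.45
```

View pics/a3.png

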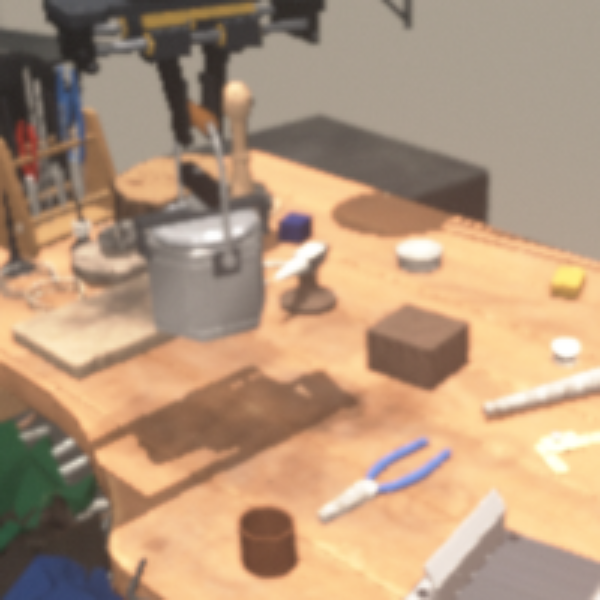

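The pot hangs upright, crop (205,270), well clear of the bench. Carrying it to the fixture with a smooth profile.

```bash
python3 -m jog '[{"claw":0,"translation":[-0.08,0.02,0],"angular":[0,0,-0.2]},{"claw":0,"translation":[-0.32,0.09,0],"angular":[0,0,-0.9]},{"claw":0,"translation":[-0.71,0.2,0],"angular":[0,0,-1.9]},{"claw":0,"translation":[-1.24,0.35,0],"angular":[0,0,-3.4]},{"claw":0,"translation":[-1.9,0.53,0],"angular":[0,0,-5.2]},{"claw":0,"translation":[-2.66,0.75,0],"angular":[0,0,-7.2]},{"claw":0,"translation":[-3.5,0.98,0],"angular":[0,0,-9.5]},{"claw":0,"translation":[-4.39,1.23,0],"angular":[0,0,-11.9]},{"claw":0,"translation":[-5.31,1.49,0],"angular":[0,0,-14.4]},{"claw":0,"translation":[-6.24,1.75,0],"angular":[0,0,-16.9]},{"claw":0,"translation":[-7.13,2.0,0],"angular":[0,0,-19.3]},{"claw":0,"translation":[-7.97,2.24,0],"angular":[0,0,-21.6]},{"claw":0,"translation":[-8.73,2.45,0],"angular":[0,0,-23.6]},{"claw":0,"translation":[-9.39,2.63,0],"angular":[0,0,-25.4]},{"claw":0,"translation":[-9.92,2.78,0],"angular":[0,0,-26.9]},{"claw":0,"translation":[-10.31,2.89,0],"angular":[0,0,-27.9]},{"claw":0,"translation":[-10.54,2.96,0],"angular":[0,0,-28.6]},{"claw":0,"translation":[-10.63,2.98,0],"angular":[0,0,-28.8]},{"claw":0,"translation":[-10.63,2.98,0],"angular":[0,0,-28.8]},{"claw":0,"translation":[-10.63,2.98,0],"angular":[0,0,-28.8]}]' 30
python3 -m jog '[{"claw":0,"translation":[0,0,0],"angular":[0,0,0]},{"claw":0,"translation":[0,0,0],"angular":[0,0,0]},{"claw":0,"translation":[0,0,0.3],"angular":[0,0,0]},{"claw":0,"translation":[0,0,0.8],"angular":[0,0,0]},{"claw":0,"translation":[0,0,1.2],"angular":[0,0,0]},{"claw":0,"translation":[0,0,1.4],"angular":[0,0,0]},{"claw":0,"translation":[0,0,1.4],"angular":[0,0,0]},{"claw":0,"translation":[0,0,1.4],"angular":[0,0,0]},{"claw":0,"translation":[0,0,1.4],"angular":[0,0,0]},{"claw":0,"translation":[0,0,1.4],"angular":[0,0,0]}]' 30
python3 -c "
from h import *
plan([.4916,-.2587,.342],np.radians(101.7))
a=cv2.resize(ctrl.capture('scene')[160:340,290:430],None,fx=3,fy=3);b=cv2.resize(ctrl.capture('top')[185:295,340:450],None,fx=3.5,fy=3.5)
o=np.zeros((540,805,3),np.uint8);o[:540,:420]=a;o[:385,420:]=b;cv2.imwrite('pics/a4.png',o[:,:800])"
```

```text
clock: 7.5
ee_pos: [0.4918, -0.2583, 0.4371]
tool_rot: [-3.142, -0.001, 1.776]
ft_force: [-0.0, -0.2, -7.2]
opening: 0.176
finger_force: 30.0
clock: 8.5
ee_pos: [0.492, -0.2589, 0.3959]
tool_rot: [3.141, 0.001, 1.776]
ft_force: [0.0, 0.6, -6.3]
opening: 0.171
finger_force: 30.0
trans [ 0.011 -0.012  1.798] ang [0.06 0.06 0.04] clock 8.5
```

View pics/a4.png

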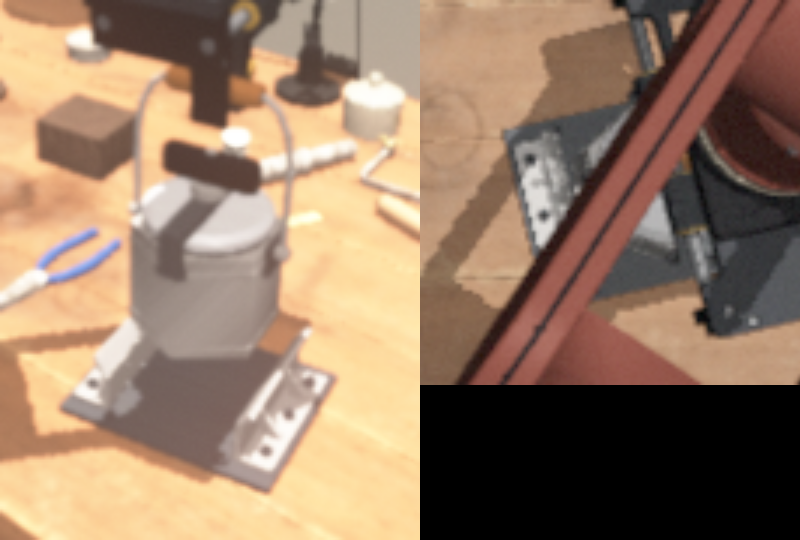

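The pot hangs above the slot at left crop (205,270), with its flats parallel to the cheeks. Lowering slowly.

```bash
python3 -m jog '[{"claw":0,"translation":[0,0,0.2],"angular":[0,0,0]},{"claw":0,"translation":[0,0,0.45],"angular":[0,0,0]},{"claw":0,"translation":[0,0,0.7],"angular":[0,0,0]},{"claw":0,"translation":[0,0,0.9],"angular":[0,0,0]},{"claw":0,"translation":[0,0,1.1],"angular":[0,0,0]},{"claw":0,"translation":[0,0,1.3],"angular":[0,0,0]},{"claw":0,"translation":[0,0,1.45],"angular":[0,0,0]},{"claw":0,"translation":[0,0,1.55],"angular":[0,0,0]},{"claw":0,"translation":[0,0,1.65],"angular":[0,0,0]},{"claw":0,"translation":[0,0,1.65],"angular":[0,0,0]}]' 30
python3 -m jog '[{"claw":0,"translation":[0,0,0.05],"angular":[0,0,0]},{"claw":0,"translation":[0,0,0.1],"angular":[0,0,0]},{"claw":0,"translation":[0,0,0.15],"angular":[0,0,0]},{"claw":0,"translation":[0,0,0.15],"angular":[0,0,0]}]' 30
```

```text
clock: 9.6
ee_pos: [0.4917, -0.2587, 0.3452]
tool_rot: [-3.141, -0.0, 1.776]
ft_force: [-0.2, -0.3, -6.4]
opening: 0.173
finger_force: 30.0
clock: 10.0
ee_pos: [0.492, -0.2589, 0.3418]
tool_rot: [3.141, 0.001, 1.776]
ft_force: [0.6, -0.8, -3.2]
opening: 0.174
finger_force: 30.0
```

```bash
python3 -m jog '[{"claw":0,"translation":[0,-0.15,0.03],"angular":[0,0,0]},{"claw":0,"translation":[0,-0.35,0.04],"angular":[0,0,0]},{"claw":0,"translation":[0,-0.58,0.07],"angular":[0,0,0]},{"claw":0,"translation":[0,-0.86,0.14],"angular":[0,0,0]},{"claw":0,"translation":[0,-1.14,0.22],"angular":[0,0,0]},{"claw":0,"translation":[0,-1.41,0.33],"angular":[0,0,0]},{"claw":0,"translation":[0,-1.67,0.46],"angular":[0,0,0]},{"claw":0,"translation":[0,-1.91,0.61],"angular":[0,0,0]},{"claw":0,"translation":[0,-2.14,0.78],"angular":[0,0,0]},{"claw":0,"translation":[0,-2.36,0.98],"angular":[0,0,0]},{"claw":0,"translation":[0,-2.56,1.21],"angular":[0,0,0]},{"claw":0,"translation":[0,-2.69,1.37],"angular":[0,0,0]},{"claw":0,"translation":[0,-2.8,1.52],"angular":[0,0,0]},{"claw":0,"translation":[0,-2.8,1.52],"angular":[0,0,0]}]' 30
```

```text
clock: 11.4
ee_pos: [0.4091, -0.2757, 0.2945]
tool_rot: [-3.141, -0.001, 1.775]
ft_force: [-2.6, -1.6, -0.4]
opening: 0.17
finger_force: 30.0
```

Forces are small. Now I'll release, rise, and look.

```bash
python3 -m jog '[{"claw":38,"translation":[0,0,0],"angular":[0,0,0]},{"claw":38,"translation":[0,0,0],"angular":[0,0,0]},{"claw":38,"translation":[0,0,0],"angular":[0,0,0]},{"claw":38,"translation":[0,0,-1],"angular":[0,0,0]},{"claw":38,"translation":[0,0,-2.5],"angular":[0,0,0]},{"claw":38,"translation":[0,-1.5,-4],"angular":[0,0,0]},{"claw":38,"translation":[3,-2.2,-4],"angular":[0,0,0]},{"claw":38,"translation":[6,-2.2,-4],"angular":[0,0,0]},{"claw":38,"translation":[6,-2.2,-4],"angular":[0,0,0]},{"claw":38,"translation":[6,-2.2,-4],"angular":[0,0,0]},{"claw":38,"translation":[6,-2.2,-4],"angular":[0,0,0]}]' 30
python3 -c "
from h import *
a=cv2.resize(ctrl.capture('scene')[200:340,290:430],None,fx=2.8,fy=2.8);b=cv2.resize(ctrl.capture('top')[190:290,350:450],None,fx=4,fy=4)
o=np.zeros((400,800,3),np.uint8);o[:392,:392]=a;o[:,400:]=b;cv2.imwrite('pics/a5.png',o)"
```

```text
clock: 12.5
ee_pos: [0.3074, -0.1102, 0.416]
tool_rot: [3.139, 0.0, 1.779]
ft_force: [0.1, 0.3, 0.2]
opening: 0.377
finger_force: 0.0
```

View pics/a5.png

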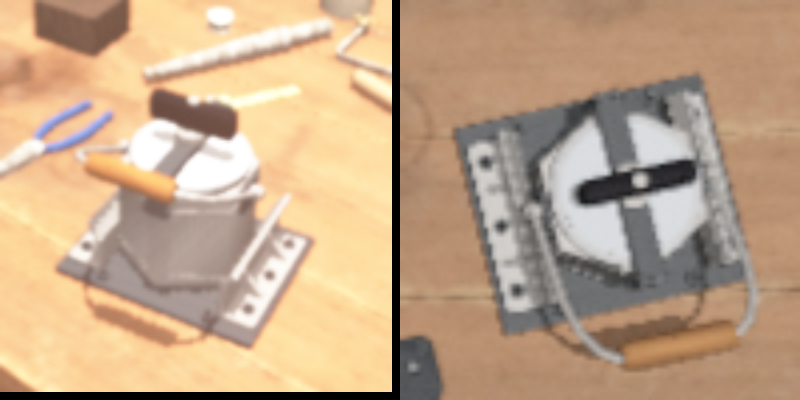

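The pot is seated in the slot with the bail lying toward the robot (grip at right crop (680,345)). The T-bar runs from (577,194) to (697,173).

```bash
python3 -c "
from h import *
F=lambda u,v:((u-400)/4+350-.375,v/4+190-.375)
k=[px('top',F(577,194),.135),px('top',F(697,173),.135)];d=k[0]-k[1];m=np.mean(k,0)
print(k,m,np.linalg.norm(d),np.degrees(np.arctan2(d[1],d[0])))
g=[px('top',F(622,355),.13),px('top',F(740,333),.13)];print(np.mean(g,0))
sb=[px('top',F(607,97),.106),px('top',F(650,283),.106)];print(np.mean(sb,0))
plan([m[0],m[1],.40],np.radians(101.7))"
```

```text
[array([ 0.4846207 , -0.22423814,  0.135     ]), array([ 0.49418556, -0.28732711,  0.135     ])] [ 0.48940313 -0.25578263  0.135     ] 0.06380990458666674 98.62090771337608
[ 0.40644341 -0.2750115   0.13      ]
[ 0.48937195 -0.25621574  0.106     ]
trans [-5.912  4.922  0.557] ang [0.1  0.1  0.16] clock 12.6
```

```bash
python3 -m jog '[{"claw":38,"translation":[-5.9,4.92,0.55],"angular":[0,0,1.5]},{"claw":38,"translation":[-5.9,4.92,0.55],"angular":[0,0,1.5]},{"claw":38,"translation":[-5.9,4.92,0.55],"angular":[0,0,1.5]},{"claw":38,"translation":[-5.9,4.92,0.55],"angular":[0,0,1.5]},{"claw":38,"translation":[-5.9,4.92,0.55],"angular":[0,0,1.5]},{"claw":38,"translation":[-5.9,4.92,0.55],"angular":[0,0,1.5]},{"claw":38,"translation":[-5.9,4.92,1.5],"angular":[0,0,1.5]},{"claw":38,"translation":[-5.9,4.92,2.7],"angular":[0,0,1.5]},{"claw":38,"translation":[-5.9,4.92,3.6],"angular":[0,0,1.5]},{"claw":38,"translation":[-5.9,4.92,4.0],"angular":[0,0,1.5]},{"claw":38,"translation":[-5.9,4.92,4.15],"angular":[0,0,1.5]},{"claw":38,"translation":[-5.9,4.92,4.15],"angular":[0,0,1.5]},{"claw":38,"translation":[-5.9,4.92,4.15],"angular":[0,0,1.5]}]' 30
python3 -m jog '[{"claw":0,"translation":[0,0,0],"angular":[0,0,0]},{"claw":0,"translation":[0,0,0],"angular":[0,0,0]},{"claw":0,"translation":[0,0,0],"angular":[0,0,0]},{"claw":0,"translation":[0,0,0],"angular":[0,0,0]},{"claw":0,"translation":[0,0,0],"angular":[0,0,0]}]' 50
```

```text
clock: 13.9
ee_pos: [0.4894, -0.2568, 0.2927]
tool_rot: [3.14, 0.002, 1.749]
ft_force: [-0.8, 0.1, 0.2]
opening: 0.38
finger_force: 0.0
clock: 14.4
ee_pos: [0.4895, -0.2566, 0.2924]
tool_rot: [3.139, 0.002, 1.75]
ft_force: [2.2, -0.6, 5.4]
opening: 0.238
finger_force: 50.0
```

The opening of 21 mm is wider than the 14 mm bar, so the tips are pinching the hub (they stand about 105 mm above the underside, and the hub ends at 107). I'll open, rise 6 mm and grip again.

```bash
python3 -m jog '[{"claw":38,"translation":[0,0,0],"angular":[0,0,0]},{"claw":38,"translation":[0,0,0],"angular":[0,0,0]},{"claw":38,"translation":[0,0,-0.2],"angular":[0,0,0]},{"claw":38,"translation":[0,0,-0.2],"angular":[0,0,0]},{"claw":0,"translation":[0,0,-0.2],"angular":[0,0,0]},{"claw":0,"translation":[0,0,-0.2],"angular":[0,0,0]},{"claw":0,"translation":[0,0,-0.2],"angular":[0,0,0]},{"claw":0,"translation":[0,0,-0.2],"angular":[0,0,0]},{"claw":0,"translation":[0,0,-0.2],"angular":[0,0,0]}]' 50
```

```text
clock: 15.3
ee_pos: [0.4887, -0.2563, 0.2967]
tool_rot: [-3.141, -0.0, 1.75]
ft_force: [0.1, -0.3, -1.8]
opening: 0.157
finger_force: 49.9
```

```bash
python3 -m jog '[{"claw":0,"translation":[0,0,0],"angular":[0,0,-4]},{"claw":0,"translation":[0,0,0],"angular":[0,0,-10]},{"claw":0,"translation":[0,0,0],"angular":[0,0,-16]},{"claw":0,"translation":[0,0,0],"angular":[0,0,-22]},{"claw":0,"translation":[0,0,0],"angular":[0,0,-28]},{"claw":0,"translation":[0,0,0],"angular":[0,0,-34]},{"claw":0,"translation":[0,0,0],"angular":[0,0,-40]},{"claw":0,"translation":[0,0,0],"angular":[0,0,-46]},{"claw":0,"translation":[0,0,0],"angular":[0,0,-52]},{"claw":0,"translation":[0,0,0],"angular":[0,0,-58]},{"claw":0,"translation":[0,0,0],"angular":[0,0,-64]},{"claw":0,"translation":[0,0,0],"angular":[0,0,-70]},{"claw":0,"translation":[0,0,0],"angular":[0,0,-76]},{"claw":0,"translation":[0,0,0],"angular":[0,0,-82]},{"claw":0,"translation":[0,0,0],"angular":[0,0,-88]},{"claw":0,"translation":[0,0,0],"angular":[0,0,-92]},{"claw":0,"translation":[0,0,0],"angular":[0,0,-94]},{"claw":0,"translation":[0,0,0],"angular":[0,0,-94]},{"claw":0,"translation":[0,0,0],"angular":[0,0,-94]}]' 50
python3 -c "
from h import *
s=ctrl.state();print(s['torque'],s['qpos'])"
```

```text
clock: 17.2
ee_pos: [0.4892, -0.2577, 0.2972]
tool_rot: [-3.137, 0.001, -2.894]
ft_force: [3.0, -7.2, -5.9]
opening: 0.159
finger_force: 50.0
[-1.4966004  -0.78909244 -0.30257012] [-6.26984677e-01  1.50995820e-01  1.81725998e+00 -1.93297142e-03
  1.16907665e+00 -2.44473061e+00]
```

```bash
python3 -m jog '[{"claw":38,"translation":[0,0,0],"angular":[0,0,0]},{"claw":38,"translation":[0,0,0],"angular":[0,0,0]},{"claw":38,"translation":[0,0,0],"angular":[0,0,0]},{"claw":38,"translation":[0,0,-0.7],"angular":[0,0,0]},{"claw":38,"translation":[0,0,-2],"angular":[0,0,0]},{"claw":38,"translation":[0,0,-3.5],"angular":[0,0,0]},{"claw":38,"translation":[0,0,-4],"angular":[0,0,45]},{"claw":38,"translation":[-3,4,-4],"angular":[0,0,45]},{"claw":38,"translation":[-4,5.5,-4],"angular":[0,0,45]},{"claw":38,"translation":[-4,5.5,-4],"angular":[0,0,45]},{"claw":38,"translation":[-4,5.5,-4],"angular":[0,0,45]},{"claw":38,"translation":[-4,5.5,-4],"angular":[0,0,45]},{"claw":38,"translation":[-4,5.5,-4],"angular":[0,0,45]}]' 50
python3 -c "
from h import *
a=cv2.resize(ctrl.capture('scene')[200:340,290:430],None,fx=2.8,fy=2.8);b=cv2.resize(ctrl.capture('top')[190:290,350:450],None,fx=4,fy=4)
o=np.zeros((400,800,3),np.uint8);o[:392,:392]=a;o[:,400:]=b;cv2.imwrite('pics/a6.png',o)"
```

```text
clock: 18.5
ee_pos: [0.565, -0.0638, 0.4169]
tool_rot: [3.141, -0.001, 2.608]
ft_force: [-0.4, -0.9, 0.0]
opening: 0.382
finger_force: 0.0
```

View pics/a6.png

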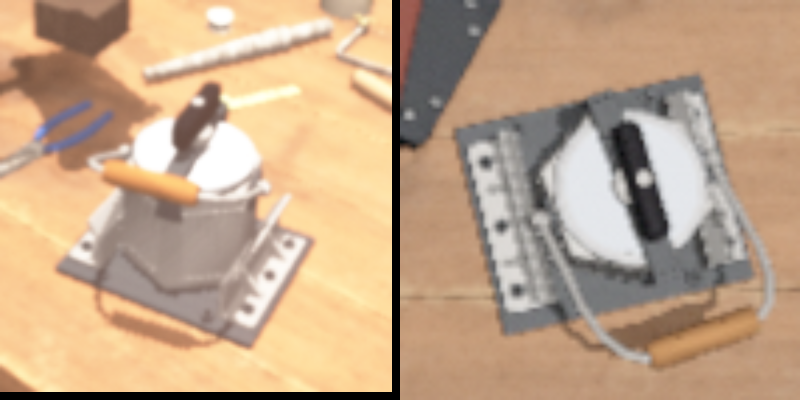

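The pot stands in the slot, turned a little until braced. The T-bar now runs (627,125) to (655,238), the strongback (603,98) to (665,278), and the grip (650,358) to (760,320). I'll work out the knob angle and the pot's position.

```bash
python3 -c "
from h import *
F=lambda u,v:((u-400)/4+350-.375,v/4+190-.375)
def seg(a,b,z):
    p,q=px('top',F(*a),z),px('top',F(*b),z);d=q-p;return (p+q)/2,np.degrees(np.arctan2(d[1],d[0]))%180,np.linalg.norm(d)
for n,a in dict(bar=((627,125),(655,238),.135),sb=((603,98),(665,278),.106),grip=((650,358),(760,320),.129)).items(): print(n,*seg(*a))
print(ctrl.state()['clock'])"
```

```text
bar [ 0.49053815 -0.25785905  0.135     ] 10.933246435596317 0.060380659461072315
sb [ 0.49035164 -0.25917789  0.106     ] 16.136116450899095 0.10113740084173387
grip [ 0.40874741 -0.28778294  0.129     ] 107.33931103071356 0.06078733797666104
18.6
```

The knob has turned about 84° relative to the pot. The pot is within 2 mm of centre, the bail lies over, and the arm is clear, so I'm handing in.

```bash
python3 -c "
from workcell import ctrl
print(ctrl.close_job())"
```

```text
the job is handed in; nothing more can be done
None
```

The job is handed in, with no verdict returned: by my last look the pot stands in the fixture about 2 mm from its centre, bail laid over toward the robot, knob slackened about 84° anticlockwise, tools not touched, and the arm clear at 18.6 s.

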